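# Take the parts basket down from its bent hook

### The job

Take the wire parts basket by its wooden grip, ease its eye up and off the deep upturned hook, and stand the basket upright in the middle of the cork mat. The upper part of the hook has been knocked out of true, so let the eye follow it by feel and do not force the basket against the hook; set the basket down gently and leave the tin, the screwdriver and the clamp where they are.

Things in the scene. Friction and masses are not known exactly. Their poses are not given: they have to be found in the camera images.
- hook: Fixed rigid stand with a dark steel J-shaped hook. Origin on the bench straight below the foot of the prong; x points level along the hook's arm from prong to column, z up. The arm, 10 mm thick, runs 135 mm above the bench from the column (x = 105 mm, 145 mm tall) to x = 0, where the prong turns up. The basket hangs with its x axis along this x.
- hook_shoulder (a point): Foot of the prong, where the eye rests: centre of the flat shoulder, 142 mm above the bench. The prong is a round bar 10 mm thick with a round tip about 211 mm above the bench. It is vertical up to 162 mm; above that it is rigidly bent over by 11 to 15 degrees (9 to 12 mm off at the tip) to an unknown side that is not measured.
- basket_grip (a point): Centre of the basket's upright wooden grip board: 12 mm thick (x), 70 mm long (y), 30 mm high, 232 mm above the underside; axes are the basket's, z up. The basket is a shallow wire tray 110 mm (x) by 130 mm (y), 27 mm deep, on a rigid wire bail with its side wires at y = 63 mm either way; 0.18 to 0.36 kg, weight below the grip. It hangs with its underside 10 mm above the bench.
- basket_eye (a point): Centre of the closed round steel eye in the bail's crossbar, 95 mm below the grip: bore 14 mm, outside 22 mm, 10 mm tall, axis z, 137 mm above the underside. The prong stands through it with 2 mm of play. It must rise over 70 mm, its lower rim above the tip, before leaving; by 90 mm the tray comes up under the hook's arm. Then draw the basket in hook -x over 75 mm to free the tray from the arm.
- basket_foot (a point): Middle of the basket's flat underside.
- mat_middle (a point): Middle of the upper face of the fixed cork mat: 180 mm (x) by 160 mm (y), 4 mm thick, flat on the bench.
- basket: The same wire basket; its origin is the middle of its underside, y along its grip board, z up.
- mat: The same cork mat; its origin is the middle of its underside.
- tin: Bystander: closed metal tin, 60 mm across, 75 mm tall, origin at the centre of its underside.
- screwdriver: Bystander: screwdriver lying on the bench, origin under its middle, handle towards its -x.
- clamp: Bystander: black spring clamp lying on the bench, 110 mm by 70 mm, origin under its middle.
There are look-alikes about, which are no part of the job. What is shaped like the basket but yellow is not meant.

How it is judged:
By the outcome, as a careful person would: the job done as asked, in the order asked, and still so for the second after the job is handed in, with the robot touching nothing.
It also fails if it takes over 72 s, if anything falls off the work surface, if the arm or the gripper's body presses on something with over 40 N, if the wrist force passes 120 N, or if a joint passes its speed limit or range.

### The arm

A 7-joint arm with a two-finger parallel gripper is mounted at the origin on the work surface. World frame = base frame: x ahead of the robot, y to its left, z up, the work surface at z = 0. Lengths are in m, angles in rad, forces in N, time in s.
With the tool pointing down it reaches from about 0.425 to 1.025 m from the base axis. Payload 9.4 kg.
Tool frame: the origin (TCP) lies at the very end of the fingers, on their centre line; the grasp point (between the pads) lies 19 mm behind it; x points along the fingers, y is the direction in which the jaws open and shut, and the axes are right-handed (so a half turn about x gives the same grasp; the last joint's range is limited). The gripper opens to 93 mm and grips with 3 to 60 N. Pads are 15 mm wide; open, the fingers measure 128 mm over their backs; the gripper's body (75 mm by 188 mm) begins 65 mm behind the grasp point.
Start: joints at [1.126, 0.599, -0.003, 1.599, 0.002, 0.943, -0.08], TCP at [0.261, -0.677, 0.219] pointing down, gripper open.
Joint ranges: [-2.57, 2.57], [-0.35, 1.97], [-1.29, 1.29], [0.11, 2.56], [-1.05, 4.19], [0.11, 1.86], [-2.63, 2.63]. Speed limits (rad/s): [2.22, 2.22, 3.01, 3.01, 3.14, 3.14, 3.14].

### API

Orientations are given as a rotation vector (axis times angle).
In Python, from bench import sensors, eyes, job gives the robot as it stands.
- The arm moves only by the shell command python3 -m handwheel 'ROWS' [FORCE]. ROWS is JSON, a list of rows, each a list of 3 entries, a list of its own where there are three numbers: the shift along the tool's x, y, z in m, then the turn, a rotation vector about the tool's x, y, z in rad, then the opening in per cent of the stroke, from 0 (shut) to 100 (fully open). A call has 1 to 12 rows; each row is the pose to reach, as a shift and turn from the pose commanded when the call began, along the tool's axes at that moment; what a row does not reach only later rows make up. A row lasts 1/10 s, in which the tool goes at most 50 mm and 8.59 degrees, less where a joint would pass 70% of its speed; a pose out of reach is approached as far as the arm can. A call with a gripper value outside its range is refused whole. The fingers move at their own pace and stop on an object; FORCE is the grip in N (left out, the last holds). Time passes only in rows, so rows that repeat a pose let the fingers close. It gives the time, the measured TCP pose, the force and the opening at its end, in the units of the state.
- sensors.get_obs(): the state, without advancing time (a new reading comes with each control period).
- eyes.grab_frame(name): name is "scene" or "top" or "wrist"; returns a dict with "pixels" (384x512x3 uint8, blue, green, red), "z_map" (384x512 float32, m along the optical axis (not along the pixel's ray), 0 where there is no reading), "camera_matrix" (3x3 intrinsics, pixels), "R" (3x3) and "t" (3): a world point X has camera coordinates R X + t. Camera axes: x right, y down, z forward; pixel columns grow to the right and rows downward; lengths in m; the calibration is good to about 2 mm. A picture is of the moment at which its call begins.
- job.job_done(): hands the job in, once; it reports no verdict.
The state is a dict: "clock": time; "joint_positions": joint angles; "joint_vel": joint speeds; "tau": joint torques, N m; "tool_pos": TCP position; "orientation": TCP orientation; "wrist_force": force on the tool from outside, world axes, zero at the start; "moment": the same for the moment, N m; "width": opening from 0.0 (shut) to 1.0 (fully open).
Only numpy, scipy, OpenCV 4.12 (cv2) and the standard library are available. Lean on these libraries where they do the work, as an engineer would, in place of code of your own. Each camera call takes 0.05 s, during which the arm holds its last target. There are 200 camera calls.

## Working session

There is one attempt and no reset: what is moved stays moved. The work goes in short steps, Python scripts to look and compute and a shell command to move; the robot and the scene stay as the last step left them, time stands still between calls to the robot, and variables do not carry over. Pictures are saved under pics/ and viewed, about 8 in all and at most 12, crops included, and the job is handed in when it is done.

```bash
mkdir -p pics
cat > h.py <<'E'
import numpy as np, cv2, pickle
from scipy.spatial.transform import Rotation as Ro
def pts(f):
    z=f["z_map"];K=f["camera_matrix"];v,u=np.mgrid[:z.shape[0],:z.shape[1]]
    c=np.stack([(u-K[0,2])/K[0,0]*z,(v-K[1,2])/K[1,1]*z,z],-1)
    return (c-f["t"])@f["R"]   # R^T(c-t)
def proj(f,X):
    c=f["R"]@np.array(X)+f["t"];p=f["camera_matrix"]@c;return p[:2]/p[2]
def T(o=None):
    from bench import sensors
    o=o or sensors.get_obs();return np.array(o["tool_pos"]),Ro.from_rotvec(o["orientation"])
E
python3 - <<'E'
from h import *
from bench import sensors,eyes
o=sensors.get_obs();print({k:np.round(v,3) for k,v in o.items()});print(T(o)[1].as_matrix().round(3))
fs={}
for n in("scene","top"):
    fs[n]=eyes.grab_frame(n)
    print(n,(-fs[n]["R"].T@fs[n]["t"]).round(3), fs[n]["R"][2].round(2))
pickle.dump(fs,open("f0.pkl","wb"))
cv2.imwrite("pics/a.png",np.vstack([cv2.resize(fs[n]["pixels"],(400,300)) for n in fs]))
cv2.imwrite("pics/scene.png",cv2.resize(fs["scene"]["pixels"],(800,600)))
cv2.imwrite("pics/top.png",cv2.resize(fs["top"]["pixels"],(800,600)))
E
```

```text
{'clock': np.float64(0.0), 'joint_positions': array([ 1.126,  0.6  , -0.003,  1.6  ,  0.002,  0.943, -0.08 ]), 'joint_vel': array([-0.001,  0.   , -0.001,  0.   , -0.   ,  0.002,  0.001]), 'tau': array([-0.0000e+00, -7.6507e+01,  1.4980e+00, -2.5235e+01, -5.2000e-02,
        1.7000e-02,  0.0000e+00]), 'tool_pos': array([ 0.26 , -0.676,  0.218]), 'orientation': array([ 2.021,  0.378, -2.022]), 'wrist_force': array([ 0.512, -0.059,  0.755]), 'moment': array([-0.003, -0.001,  0.031]), 'width': np.float64(1.0)}
[[-0.001  0.36  -0.933]
 [ 0.001 -0.933 -0.36 ]
 [-1.    -0.002  0.   ]]
scene [1.377 0.026 1.17 ] [-0.64  0.07 -0.77]
top [0.465 0.104 1.455] [ 0.07 -0.02 -1.  ]
```

View pics/scene.png

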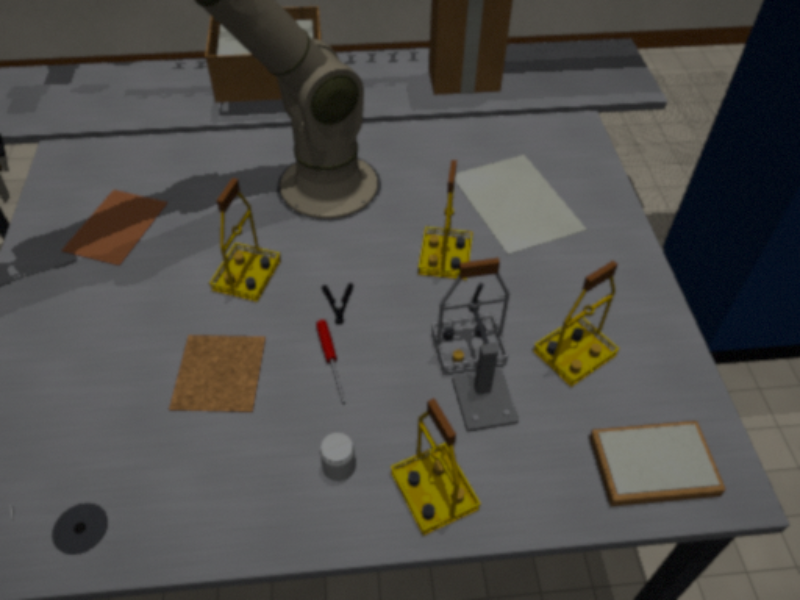

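View pics/top.png

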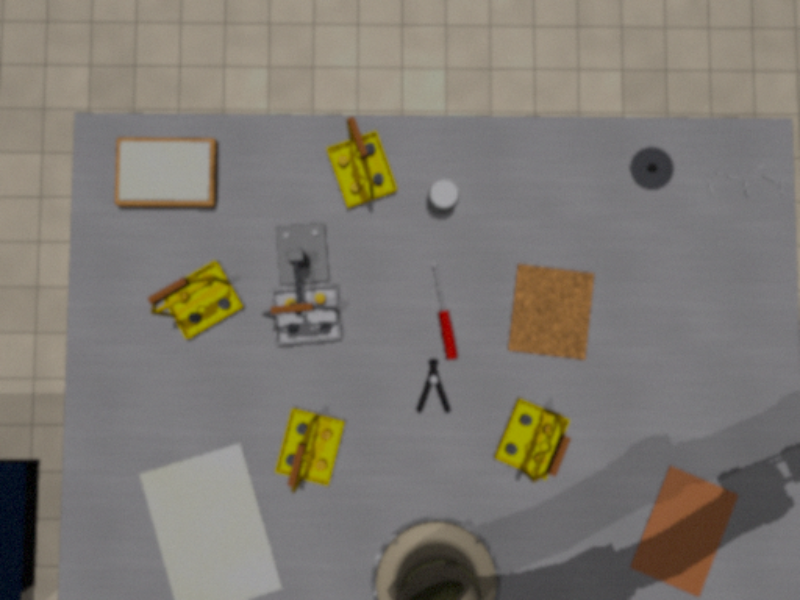

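The target is the grey wire basket on the steel hook: scene (470,320), top (307,312). The four yellow ones, scene (245,255), (447,230), (575,335) and (435,475), are look-alikes. The cork mat is at scene (218,372), top (551,312); the plain brown sheet at top (685,530) isn't cork. The hook column lies on the far side, at world +x.

Run:
```python
from h import *
fs=pickle.load(open("f0.pkl","rb"))
for n,(u0,u1,v0,v1) in {"scene":(410,540,245,440),"top":(250,360,210,360)}.items():
    f=fs[n];P=pts(f);z=f["z_map"];im=f["pixels"]
    s=512/800
    sl=np.zeros(z.shape,bool);sl[int(v0*s):int(v1*s),int(u0*s):int(u1*s)]=1
    hsv=cv2.cvtColor(im,cv2.COLOR_BGR2HSV)
    br=sl&(hsv[...,0]<20)&(hsv[...,1]>110)&(z>0)&(P[...,2]>.19)
    q=P[br];print(n,"grip n",br.sum(),"mean",q.mean(0).round(4),"max z",np.percentile(q[:,2],[5,50,95]).round(4))
    r=cv2.minAreaRect((q[:,:2]*1000).astype(np.float32));print(" rect mm",np.round(r[0],1),np.round(r[1],1),round(r[2],1))
    w,V=np.linalg.eigh(np.cov(q[:,:2].T));print(" long axis deg",np.degrees(np.arctan2(V[1,1],V[0,1])).round(1))
    # column: dark, near z .145
    g=sl&(hsv[...,1]<70)&(P[...,2]>.135)&(P[...,2]<.155)&(z>0)
    q=P[g];
    print(" z135-155 n",g.sum());
    for lo in np.arange(.55,.9,.02):
        k=q[(q[:,0]>=lo)&(q[:,0]<lo+.02)]
        if len(k):print("  x",lo.round(2),len(k),k.mean(0).round(3),k[:,1].min().round(3),k[:,1].max().round(3))
    # mat
    m=(hsv[...,0]<25)&(hsv[...,1]>80)&(z>0)&(abs(P[...,2])<.02)&(P[...,0]>.45)&(P[...,0]<.9)&(P[...,1]<0)&(P[...,1]>-.5)
    cs,_=cv2.findContours(m.astype(np.uint8),0,2);c=max(cs,key=cv2.contourArea);c=c[:,0]
    K=f["camera_matrix"];ray=np.c_[(c[:,0]-K[0,2])/K[0,0],(c[:,1]-K[1,2])/K[1,1],np.ones(len(c))]@f["R"];C=-f["R"].T@f["t"]
    X=C+ray*((.004-C[2])/ray[:,2:]);r=cv2.minAreaRect((X[:,:2]*1000).astype(np.float32));print(" mat",np.round(r[0],1),np.round(r[1],1),r[2])
f=fs["scene"];im=f["pixels"];cv2.imwrite("pics/crop.png",np.hstack([cv2.resize(fs["scene"]["pixels"][150:275,255:350],(456,600),interpolation=2),cv2.resize(fs["top"]["pixels"][135:235,165:225],(340,600),interpolation=2)]))
# bystanders
P=pts(fs["top"])
for n,(u,v) in dict(tin=(443,190),scr=(447,335),clamp=(433,375),tip=(434,268),y1=(355,135),colm=(300,258)).items(): print(n,P[int(v*.64),int(u*.64)].round(3))
```

```text
scene grip n 402 mean [0.6744 0.2086 0.2451] max z [0.2312 0.2457 0.257 ]
 rect mm [687.6 199.6] [ 64.3 361. ] 68.7
 long axis deg 159.9
 z135-155 n 353
  x 0.55 15 [0.562 0.263 0.139] 0.259 0.267
  x 0.57 19 [0.579 0.265 0.139] 0.261 0.27
  x 0.59 19 [0.6   0.267 0.139] 0.261 0.272
  x 0.61 21 [0.622 0.27  0.141] 0.259 0.282
  x 0.63 74 [0.64  0.27  0.143] 0.256 0.285
  x 0.77 2 [0.771 0.127 0.14 ] 0.127 0.127
 mat [ 542.2 -235.3] [158.2 178.4] 83.0577621459961
top grip n 105 mean [0.5309 0.2578 0.2564] max z [0.2531 0.2572 0.2606]
 rect mm [533.3 258.4] [17.2 66.3] 3.3
 long axis deg 94.9
 z135-155 n 219
  x 0.55 21 [0.56  0.261 0.14 ] 0.258 0.264
  x 0.57 26 [0.58  0.263 0.139] 0.258 0.267
  x 0.59 21 [0.601 0.265 0.14 ] 0.261 0.27
  x 0.61 47 [0.623 0.267 0.143] 0.253 0.282
  x 0.63 53 [0.638 0.267 0.145] 0.253 0.282
 mat [ 540.4 -238.4] [159.5 178.1] 83.14220428466797
tin [ 0.776 -0.011  0.074]
scr [ 0.492 -0.024  0.024]
clamp [0.41  0.004 0.013]
tip [0.63  0.003 0.001]
y1 [0.831 0.155 0.249]
colm [0.629 0.258 0.147]
```

View pics/crop.png

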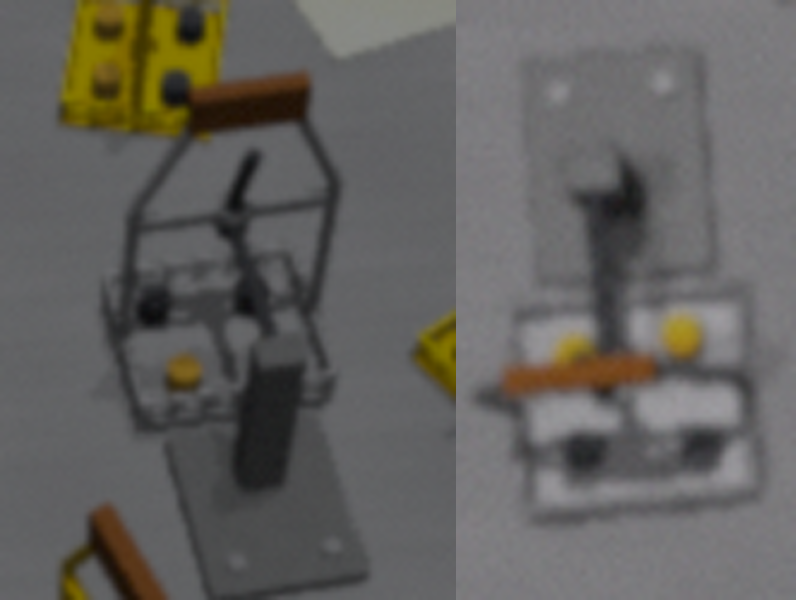

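The crop confirms the grey basket hangs with the prong through its eye. The upper prong leans right in the scene view, from about crop (235,215) to (257,152), which is roughly world +y. Next I'll estimate the lean and work out the approach.

```bash
cat >> h.py <<'E'
def delta(target,yaw,o=None):
    """tool-axes shift & turn for a world target, tool down, tool y at yaw(deg)"""
    p,R=T(o);c,s=np.cos(np.radians(yaw)),np.sin(np.radians(yaw))
    G=Ro.from_matrix(np.array([[0,c,-s],[0,s,c],[-1,0,0]]));  # cols x=down,y=(c,s,0),z=x×y
    G=Ro.from_matrix(np.c_[[0,0,-1],[c,s,0],np.cross([0,0,-1],[c,s,0])])
    return R.inv().apply(np.array(target)-p).round(4),(R.inv()*G).as_rotvec().round(3)
E
python3 - <<'E'
from h import *
fs=pickle.load(open("f0.pkl","rb"))
f=fs["scene"];P=pts(f);im=f["pixels"];K=f["camera_matrix"]
foot=np.array([.531,.258])
for n in fs:
    f=fs[n];P=pts(f);g=(np.hypot(P[...,0]-.531,P[...,1]-.258)<.022)&(P[...,2]>.148)&(P[...,2]<.222)
    v,u=np.nonzero(g)
    for a in range(148,222,8):
        k=g&(P[...,2]*1000>=a)&(P[...,2]*1000<a+8)
        if k.any(): print(n,a,k.sum(),P[k].mean(0).round(4),f["pixels"][k].mean(0).round(0))
f=fs["scene"];
for z in(.152,.162,.211):print(z,proj(f,[*foot,z]),[proj(f,[foot[0]+.011*np.cos(a),foot[1]+.011*np.sin(a),.211]).round(1).tolist() for a in np.radians([0,90,180,270])])
print(delta([.6,-.25,.37],-20))
E
```

```text
scene 148 41 [0.5346 0.2586 0.1511] [71. 69. 69.]
scene 156 9 [0.5347 0.2597 0.1592] [35. 34. 33.]
scene 164 3 [0.5352 0.2613 0.166 ] [32. 31. 31.]
scene 172 8 [0.5372 0.2607 0.1761] [38. 38. 37.]
scene 180 3 [0.5389 0.2618 0.1848] [40. 39. 39.]
scene 188 7 [0.5415 0.2626 0.1931] [40. 39. 39.]
scene 196 6 [0.5413 0.2633 0.2002] [44. 43. 42.]
scene 204 9 [0.5415 0.2658 0.2078] [59. 57. 56.]
top 148 21 [0.5256 0.2575 0.1518] [110. 109. 111.]
top 156 2 [0.5262 0.2595 0.1595] [80. 81. 84.]
top 164 2 [0.5271 0.2582 0.1704] [44. 48. 56.]
top 204 3 [0.5415 0.2632 0.2102] [ 39.  80. 106.]
0.152 [302.21736232 192.11747847] [[304.7, 181.4], [307.9, 178.3], [303.4, 175.7], [300.2, 178.8]]
0.162 [302.51914697 189.88086208] [[304.7, 181.4], [307.9, 178.3], [303.4, 175.7], [300.2, 178.8]]
0.211 [304.04984027 178.5364357 ] [[304.7, 181.4], [307.9, 178.3], [303.4, 175.7], [300.2, 178.8]]Traceback (most recent call last):
  File "<stdin>", line 13, in <module>
  File "h.py", line 15, in delta
    G=Ro.from_matrix(np.array([[0,c,-s],[0,s,c],[-1,0,0]]));  # cols x=down,y=(c,s,0),z=x×y
  File "scipy/spatial/transform/_rotation.pyx", line 1143, in scipy.spatial.transform._rotation.Rotation.from_matrix
ValueError: Non-positive determinant (left-handed or null coordinate frame) in rotation matrix 0: [[ 0.          0.93969262  0.34202014]
 [ 0.         -0.34202014  0.93969262]
 [-1.          0.          0.        ]].
```

```bash
sed -i '/\[-1,0,0\]\]));/d' h.py; python3 -c "
from h import *
print(delta([.6,-.25,.37],-20))"
```

```text
(array([-0.1518, -0.2757, -0.47  ]), array([-0.854, -0.   ,  0.001]))
```

```bash
python3 -m handwheel '[[[-0.05,0,0],[0,0,0],100],[[-0.1,-0.02,-0.03],[-0.1,0,0],100],[[-0.14,-0.04,-0.07],[-0.2,0,0],100],[[-0.15,-0.06,-0.12],[-0.3,0,0],100],[[-0.15,-0.09,-0.16],[-0.4,0,0],100],[[-0.15,-0.12,-0.2],[-0.5,0,0],100],[[-0.15,-0.15,-0.24],[-0.6,0,0],100],[[-0.15,-0.17,-0.29],[-0.7,0,0],100],[[-0.15,-0.2,-0.33],[-0.8,0,0],100],[[-0.15,-0.22,-0.38],[-0.85,0,0],100],[[-0.15,-0.25,-0.42],[-0.85,0,0],100],[[-0.15,-0.28,-0.46],[-0.85,0,0],100]]' 20; python3 -c "
from h import *
print(T()[0],delta([.531,.258,.37],5))"
```

```text
clock: 1.3
tool_pos: [0.5746, -0.2717, 0.3682]
orientation: [1.464, 1.021, -1.465]
wrist_force: [-0.2, -0.3, -0.2]
width: 1.0
[ 0.57455155 -0.27174098  0.36822324] (array([-0.0017, -0.2241, -0.482 ]), array([-0.441, -0.   ,  0.001]))
```

```bash
python3 -m handwheel '[[[0,-0.02,-0.045],[-0.1,0,0],100],[[0,-0.04,-0.09],[-0.2,0,0],100],[[0,-0.06,-0.135],[-0.3,0,0],100],[[0,-0.08,-0.18],[-0.4,0,0],100],[[0,-0.1,-0.225],[-0.44,0,0],100],[[0,-0.12,-0.27],[-0.44,0,0],100],[[0,-0.14,-0.315],[-0.44,0,0],100],[[0,-0.16,-0.36],[-0.44,0,0],100],[[0,-0.18,-0.4],[-0.44,0,0],100],[[0,-0.2,-0.44],[-0.44,0,0],100],[[0,-0.22,-0.475],[-0.44,0,0],100],[[0,-0.22,-0.475],[-0.44,0,0],100]]'
python3 - <<'E'
from h import *
from bench import eyes
f=eyes.grab_frame("wrist");pickle.dump(f,open("w.pkl","wb"))
cv2.imwrite("pics/w1.png",cv2.resize(f["pixels"],(800,600)))
P=pts(f);z=f["z_map"];hsv=cv2.cvtColor(f["pixels"],cv2.COLOR_BGR2HSV)
m=(hsv[...,0]<20)&(hsv[...,1]>110)&(abs(P[...,2]-.257)<.008)&(z>0)&(np.hypot(P[...,0]-.531,P[...,1]-.258)<.06)
q=P[m];print(m.sum(),q.mean(0),cv2.minAreaRect((q[:,:2]*1000).astype(np.float32)))
print(T()[0],delta([.531,.258,.224],5), -f["R"].T@f["t"])
for a in range(140,222,8):
    k=(np.hypot(P[...,0]-.531,P[...,1]-.258)<.022)&(P[...,2]*1000>=a)&(P[...,2]*1000<a+8)
    if k.any():print(a,k.sum(),P[k].mean(0).round(4))
E
```

```text
clock: 2.5
tool_pos: [0.529, 0.2547, 0.3685]
orientation: [1.14, 1.256, -1.138]
wrist_force: [-1.0, -0.7, 0.5]
width: 1.0
1012 [0.53197795 0.26416121 0.25719313] ((532.5255737304688, 261.8246765136719), (11.132442474365234, 69.52139282226562), 5.439676284790039)
[0.53015218 0.2514187  0.36825823] (array([ 0.1443,  0.0016, -0.0064]), array([ 0.005, -0.001,  0.001])) [0.5232177  0.32686103 0.53506349]
140 23 [0.5445 0.2644 0.1411]
148 40 [0.5252 0.2613 0.1518]
204 55 [0.5422 0.2675 0.2094]
```

View pics/w1.png

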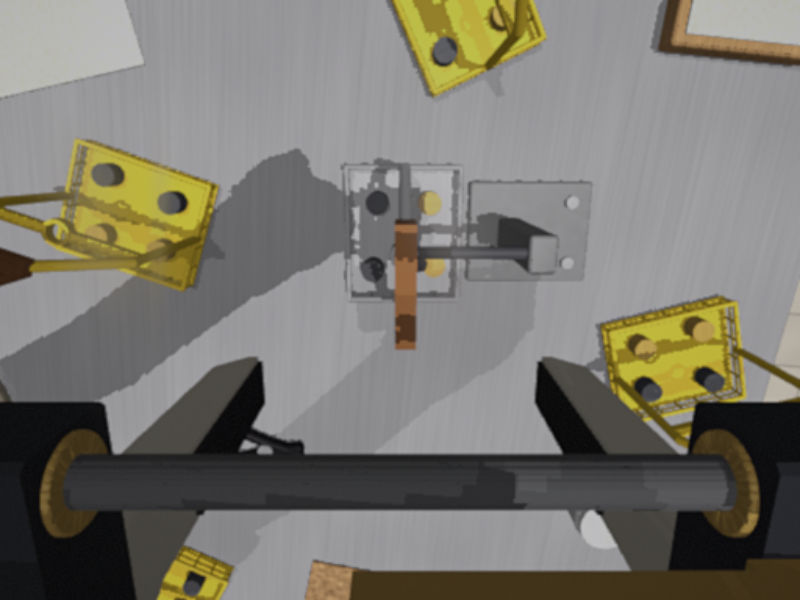

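The wrist view shows the grip board at (405,285), the hook arm running right to the column at (540,250), and a clear space for both fingers on either side of the board.

```bash
python3 -m handwheel '[[[0.04,0.003,-0.009],[0,0,0],100],[[0.08,0.003,-0.009],[0,0,0],100],[[0.12,0.003,-0.009],[0,0,0],100],[[0.144,0.003,-0.009],[0,0,0],100],[[0.144,0.003,-0.009],[0,0,0],40],[[0.144,0.003,-0.009],[0,0,0],40],[[0.144,0.003,-0.009],[0,0,0],40],[[0.144,0.003,-0.009],[0,0,0],40]]'
python3 - <<'E'
from h import *
from bench import eyes,sensors
for n in("wrist","top"):
    f=eyes.grab_frame(n)
    P=pts(f);z=f["z_map"];hsv=cv2.cvtColor(f["pixels"],cv2.COLOR_BGR2HSV)
    m=(hsv[...,0]<20)&(hsv[...,1]>110)&(abs(P[...,2]-.257)<.008)&(z>0)&(np.hypot(P[...,0]-.531,P[...,1]-.258)<.06)
    q=P[m]
    if len(q)>20:print(n,m.sum(),q.mean(0),cv2.minAreaRect((q[:,:2]*1000).astype(np.float32)))
    if n=="wrist":cv2.imwrite("pics/w2.png",f["pixels"])
for i in range(2):
    o=sensors.get_obs();print(np.round(o["tool_pos"],4),np.round(o["wrist_force"],2),o["width"])
print(delta([.532,.261,.224],5))
E
```

```text
clock: 3.35
tool_pos: [0.5344, 0.2579, 0.2262]
orientation: [1.147, 1.248, -1.143]
wrist_force: [-0.2, 0.6, 0.3]
width: 0.706
wrist 2904 [0.53135351 0.27312021 0.25704856] ((532.4088134765625, 261.5639953613281), (11.883203506469727, 70.3934097290039), 5.432772159576416)
[0.5341 0.2578 0.2258] [ 0.81 -0.7  -0.28] 0.6188986730140492
[0.5341 0.2578 0.2258] [ 0.81 -0.7  -0.28] 0.6188986730140492
(array([ 0.0018, -0.0019, -0.0034]), array([-0.001, -0.   , -0.002]))
```

View pics/w2.png

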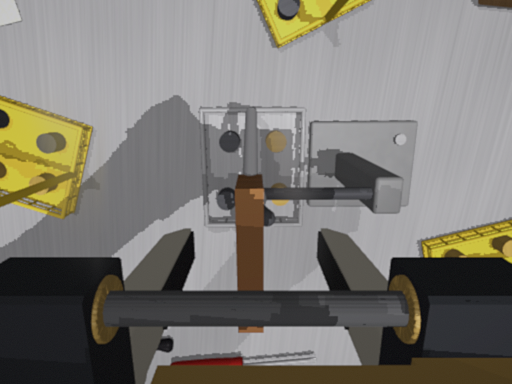

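The fingers straddle the board: board at column 250, fingers at 193 and 318. It needs to shift by 1–2 mm, then close.

```bash
python3 -m handwheel '[[[0,-0.0015,-0.003],[0,0,0],35],[[0,-0.0015,-0.003],[0,0,0],25],[[0,-0.0015,-0.003],[0,0,0],15],[[0,-0.0015,-0.003],[0,0,0],5],[[0,-0.0015,-0.003],[0,0,0],0],[[0,-0.0015,-0.003],[0,0,0],0],[[0,-0.0015,-0.003],[0,0,0],0],[[0,-0.0015,-0.003],[0,0,0],0],[[0,-0.0015,-0.003],[0,0,0],0]]' 25;  python3 -m handwheel '[[[0,0,0],[0,0,0],0],[[0,0,0],[0,0,0],0]]'
```

```text
clock: 4.35
tool_pos: [0.5318, 0.2606, 0.2245]
orientation: [1.145, 1.249, -1.145]
wrist_force: [-0.9, 0.5, 0.1]
width: 0.126
clock: 4.55
tool_pos: [0.5317, 0.2605, 0.2245]
orientation: [1.145, 1.249, -1.145]
wrist_force: [-1.0, -0.0, -0.3]
width: 0.127
```

```bash
python3 -m handwheel '[[[-0.003,0,0],[0,0,0],0],[[-0.006,0,0],[0,0,0],0],[[-0.01,0,0],[0,0,0],0],[[-0.01,0,0],[0,0,0],0],[[-0.01,0,0],[0,0,0],0]]'; python3 -c "
from bench import sensors;import numpy as np
o=sensors.get_obs();print(np.round(o['wrist_force'],2),np.round(o['moment'],3))"
```

```text
clock: 5.05
tool_pos: [0.532, 0.2605, 0.2347]
orientation: [1.145, 1.249, -1.145]
wrist_force: [0.3, 0.5, -3.0]
width: 0.125
[ 0.27  0.48 -3.  ] [-0.05  -0.027 -0.017]
```

```bash
cat > s.py <<'E'
from bench import sensors;import numpy as np
o=sensors.get_obs();p=np.array(o['tool_pos']);print('L',round(1000*(p[2]-.2245),1),'F',np.round(o['wrist_force'],2),'M',np.round(o['moment'],3),'rv',np.round(o['orientation'],3),'w',round(o['width'],3))
E
python3 -m handwheel '[[[-0.003,0,0],[0,0,0],0],[[-0.006,0.0002,-0.0002],[0,0,0],0],[[-0.01,0.0009,-0.0006],[0,0,0],0],[[-0.01,0.0009,-0.0006],[0,0,0],0],[[-0.01,0.0009,-0.0006],[0,0,0],0]]';python3 s.py
python3 -m handwheel '[[[-0.003,0.0005,-0.0004],[0,0,0],0],[[-0.006,0.0011,-0.0007],[0,0,0],0],[[-0.006,0.0011,-0.0007],[0,0,0],0],[[-0.006,0.0011,-0.0007],[0,0,0],0]]';python3 s.py
```

```text
clock: 5.55
tool_pos: [0.5328, 0.2613, 0.2448]
orientation: [1.145, 1.249, -1.145]
wrist_force: [0.6, -0.7, -3.2]
width: 0.128
L 20.3 F [ 0.55 -0.72 -3.18] M [-0.033 -0.044 -0.016] rv [ 1.145  1.249 -1.145] w 0.128
clock: 5.95
tool_pos: [0.5338, 0.2621, 0.2507]
orientation: [1.145, 1.249, -1.145]
wrist_force: [-0.2, 0.3, -4.5]
width: 0.131
L 26.2 F [-0.19  0.29 -4.54] M [-0.036 -0.061  0.036] rv [ 1.145  1.249 -1.145] w 0.131
```

```bash
for i in 1 2 3; do python3 -m handwheel '[[[0,0,0],[0,0,0],0]]'>/dev/null;python3 s.py;done
python3 -m handwheel '[[[-0.003,0.0005,-0.0004],[0,0,0],0],[[-0.006,0.0011,-0.0007],[0,0,0],0]]'>/dev/null;python3 s.py;for i in 1 2 3; do python3 -m handwheel '[[[0,0,0],[0,0,0],0]]'>/dev/null;python3 s.py;done
```

```text
L 26.0 F [-0.47 -0.16 -3.97] M [-0.01  -0.1    0.032] rv [ 1.145  1.249 -1.145] w 0.133
L 26.0 F [ 0.04  0.06 -3.17] M [-0.054 -0.089 -0.014] rv [ 1.145  1.249 -1.145] w 0.128
L 26.0 F [-0.04  0.18 -3.07] M [-0.048 -0.081  0.038] rv [ 1.145  1.249 -1.145] w 0.128
L 32.3 F [ 0.   -0.16 -3.18] M [-0.026 -0.054 -0.04 ] rv [ 1.145  1.249 -1.145] w 0.128
L 32.7 F [ 0.44 -0.33 -3.69] M [-0.044 -0.155  0.015] rv [ 1.146  1.249 -1.144] w 0.135
L 32.3 F [-0.41 -0.26 -4.66] M [-0.07  -0.115  0.035] rv [ 1.145  1.249 -1.145] w 0.13
L 32.1 F [ 0.54 -0.74 -3.13] M [ 0.004 -0.067 -0.019] rv [ 1.145  1.249 -1.145] w 0.13
```

```bash
for k in 1 2; do python3 -m handwheel '[[[-0.003,0.0007,-0.0004],[0,0,0],0],[[-0.006,0.0013,-0.0007],[0,0,0],0],[[-0.006,0.0013,-0.0007],[0,0,0],0]]'>/dev/null;for i in 1 2 3; do python3 -m handwheel '[[[0,0,0],[0,0,0],0]]'>/dev/null;python3 s.py;done;done
```

```text
L 38.2 F [-0.47  0.01 -2.65] M [ 0.004 -0.096 -0.005] rv [ 1.145  1.249 -1.145] w 0.129
L 38.0 F [-0.   -0.02 -3.98] M [-0.085 -0.095 -0.018] rv [ 1.145  1.249 -1.145] w 0.13
L 38.0 F [-0.51  0.43 -3.44] M [-0.036 -0.123 -0.046] rv [ 1.145  1.249 -1.145] w 0.129
L 44.2 F [-0.09 -0.71 -2.7 ] M [-0.041 -0.069 -0.011] rv [ 1.145  1.249 -1.145] w 0.128
L 44.0 F [-0.07 -0.38 -2.75] M [-0.004 -0.068 -0.004] rv [ 1.145  1.249 -1.145] w 0.13
L 44.0 F [-0.68  0.13 -2.84] M [-0.036 -0.054 -0.028] rv [ 1.145  1.249 -1.145] w 0.128
```

```bash
for k in 1 2 3; do python3 -m handwheel '[[[-0.003,0.0006,-0.0004],[0,0,0],0],[[-0.006,0.0012,-0.0007],[0,0,0],0],[[-0.006,0.0012,-0.0007],[0,0,0],0]]'>/dev/null;for i in 1 2 3; do python3 -m handwheel '[[[0,0,0],[0,0,0],0]]'>/dev/null;python3 s.py;done;done
python3 - <<'E'
from h import *
from bench import eyes
f=eyes.grab_frame("scene");cv2.imwrite("pics/l1.png",cv2.resize(f["pixels"][110:285,235:365],(594,800))[:600]);print(T()[0])
E
```

```text
L 50.3 F [ 0.05  0.05 -3.11] M [-0.032 -0.082  0.032] rv [ 1.145  1.249 -1.145] w 0.124
L 50.1 F [ 0.46 -0.49 -2.96] M [-0.051 -0.084  0.042] rv [ 1.145  1.249 -1.145] w 0.128
L 50.0 F [ 0.23  0.34 -3.28] M [-0.057 -0.125  0.036] rv [ 1.145  1.249 -1.145] w 0.127
L 56.2 F [ 0.61 -0.35 -2.73] M [-0.021 -0.088  0.083] rv [ 1.145  1.249 -1.145] w 0.129
L 56.0 F [ 1.19  0.07 -3.41] M [-0.125 -0.098  0.001] rv [ 1.145  1.249 -1.145] w 0.128
L 56.0 F [-0.17 -0.52 -3.82] M [-0.08  -0.095  0.03 ] rv [ 1.145  1.249 -1.145] w 0.127
L 62.2 F [-0.7   0.63 -3.65] M [-0.065 -0.093  0.004] rv [ 1.145  1.249 -1.145] w 0.123
L 62.1 F [-0.07  0.38 -2.99] M [ 0.009 -0.106 -0.015] rv [ 1.145  1.249 -1.145] w 0.13
L 62.0 F [-0.46 -0.29 -3.66] M [-0.04  -0.072 -0.054] rv [ 1.145  1.249 -1.145] w 0.128
[0.54063157 0.26681417 0.28651623]
```

View pics/l1.png

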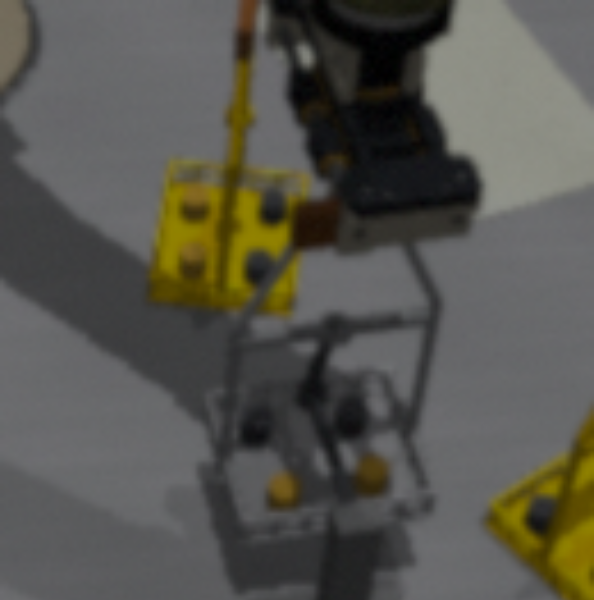

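The eye (crop (335,325)) is now near the tip of the prong, with the basket level and free. I'll lift to about 80 mm, then draw back.

```bash
python3 -m handwheel '[[[-0.003,0.0006,-0.0004],[0,0,0],0],[[-0.006,0.0012,-0.0007],[0,0,0],0],[[-0.010,0.0015,-0.001],[0,0,0],0],[[-0.014,0.0015,-0.001],[0,0,0],0],[[-0.018,0.0015,-0.001],[0,0,0],0],[[-0.018,0.0015,-0.001],[0,0,0],0],[[-0.018,0.0015,-0.001],[0,0,0],0]]';python3 s.py
python3 -m handwheel '[[[0,-0.004,0],[0,0,0],0],[[0,-0.01,0],[0,0,0],0],[[0,-0.016,0],[0,0,0],0],[[0,-0.016,0],[0,0,0],0]]';python3 s.py
```

```text
clock: 10.5
tool_pos: [0.5421, 0.268, 0.3047]
orientation: [1.145, 1.249, -1.145]
wrist_force: [-0.8, -0.3, -4.0]
width: 0.124
L 80.2 F [-0.85 -0.32 -4.01] M [-0.019 -0.108  0.018] rv [ 1.145  1.249 -1.145] w 0.124
clock: 10.9
tool_pos: [0.525, 0.2666, 0.3047]
orientation: [1.144, 1.25, -1.145]
wrist_force: [-0.3, 0.6, -2.3]
width: 0.128
L 80.2 F [-0.32  0.58 -2.32] M [-0.055 -0.072  0.01 ] rv [ 1.144  1.25  -1.145] w 0.128
```

```bash
python3 -m handwheel '[[[0,-0.01,0],[0,0,0],0],[[0,-0.025,0],[0,0,0],0],[[0,-0.04,0],[0,0,0],0],[[0,-0.055,0],[0,0,0],0],[[0,-0.07,0],[0,0,0],0],[[0,-0.08,0],[0,0,0],0],[[0,-0.08,0],[0,0,0],0],[[-0.02,-0.08,0],[0,0,0],0],[[-0.05,-0.08,0],[0,0,0],0],[[-0.075,-0.08,0],[0,0,0],0],[[-0.08,-0.08,0],[0,0,0],0],[[-0.08,-0.08,0],[0,0,0],0]]';python3 s.py
python3 -c "
from h import *
print(delta([.541,-.237,.384],-7))"
```

```text
clock: 12.1
tool_pos: [0.447, 0.2597, 0.3848]
orientation: [1.146, 1.248, -1.144]
wrist_force: [-0.9, 0.2, -4.2]
width: 0.128
L 160.3 F [-0.92  0.2  -4.23] M [-0.042 -0.026 -0.007] rv [ 1.146  1.248 -1.144] w 0.128
(array([0.0006, 0.0508, 0.503 ]), array([ 0.209, -0.001, -0.001]))
```

```bash
python3 -m handwheel '[[[0,0,0.005],[0,0,0],0],[[0,0.001,0.018],[0.01,0,0],0],[[0,0.003,0.037],[0.02,0,0],0],[[0,0.006,0.06],[0.03,0,0],0],[[0,0.008,0.083],[0.04,0,0],0],[[0,0.011,0.106],[0.05,0,0],0],[[0,0.013,0.13],[0.06,0,0],0],[[0,0.015,0.154],[0.07,0,0],0],[[0,0.018,0.178],[0.08,0,0],0],[[0,0.02,0.202],[0.09,0,0],0],[[0,0.023,0.226],[0.1,0,0],0],[[0,0.025,0.25],[0.105,0,0],0]]';
python3 -m handwheel '[[[0,0.002,0.024],[0.01,0,0],0],[[0,0.005,0.048],[0.02,0,0],0],[[0,0.007,0.072],[0.03,0,0],0],[[0,0.009,0.096],[0.04,0,0],0],[[0,0.01,0.12],[0.05,0,0],0],[[0,0.011,0.144],[0.06,0,0],0],[[0,0.012,0.168],[0.07,0,0],0],[[0,0.012,0.19],[0.08,0,0],0],[[0,0.012,0.205],[0.09,0,0],0],[[0,0.012,0.215],[0.1,0,0],0],[[0,0.012,0.22],[0.105,0,0],0],[[0,0.012,0.22],[0.105,0,0],0]]';python3 s.py
python3 - <<'E'
from h import *
from bench import eyes
fs={n:eyes.grab_frame(n) for n in("scene","top")};pickle.dump(fs,open("f1.pkl","wb"))
print(T()[0],delta([.541,-.237,.384],-7))
f=fs["scene"];c=proj(f,[.541,-.237,.1]).astype(int);s=cv2.resize(f["pixels"][max(0,c[1]-80):c[1]+70,max(0,c[0]-65):c[0]+65],(390,450))
f=fs["top"];c=proj(f,[.541,-.237,.1]).astype(int);t=cv2.resize(f["pixels"][c[1]-75:c[1]+75,c[0]-65:c[0]+65],(390,450));cv2.imwrite("pics/m1.png",np.hstack([s,t]))
E
```

```text
clock: 13.3
tool_pos: [0.4926, 0.0105, 0.3836]
orientation: [1.223, 1.201, -1.225]
wrist_force: [0.4, 0.1, -3.7]
width: 0.13
clock: 14.5
tool_pos: [0.501, -0.2075, 0.3844]
orientation: [1.3, 1.149, -1.3]
wrist_force: [0.2, 0.3, -3.4]
width: 0.127
L 159.9 F [ 0.19  0.31 -3.42] M [-0.067 -0.145 -0.014] rv [ 1.3    1.149 -1.3  ] w 0.127
[ 0.50123244 -0.20649372  0.38456521] (array([0.0005, 0.0432, 0.0254]), array([ 0., -0.,  0.]))
```

View pics/m1.png

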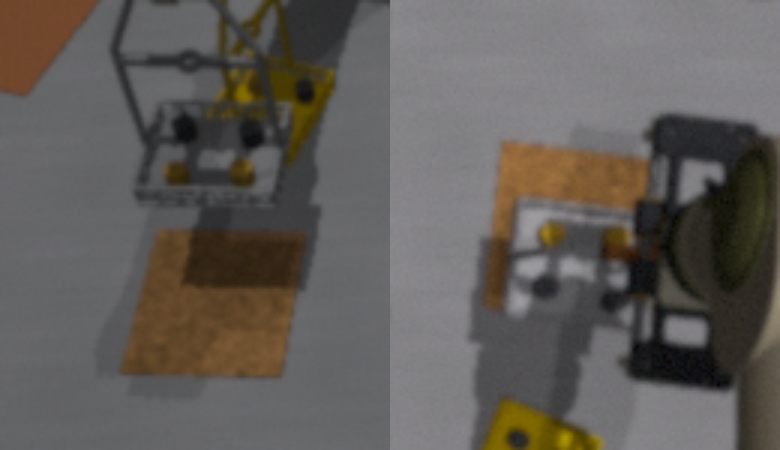

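The basket hangs level just short of the mat, with the tray at scene-crop (215,165). Next is 43/25 mm sideways, then down to about 6 mm above the mat.

```bash
python3 -m handwheel '[[[0,0.01,0.006],[0,0,0],0],[[0,0.025,0.015],[0,0,0],0],[[0,0.038,0.022],[0,0,0],0],[[0.01,0.043,0.025],[0,0,0],0],[[0.03,0.043,0.025],[0,0,0],0],[[0.055,0.043,0.025],[0,0,0],0],[[0.08,0.043,0.025],[0,0,0],0],[[0.105,0.043,0.025],[0,0,0],0],[[0.13,0.043,0.025],[0,0,0],0],[[0.148,0.043,0.025],[0,0,0],0],[[0.157,0.043,0.025],[0,0,0],0],[[0.157,0.043,0.025],[0,0,0],0]]';python3 s.py
python3 - <<'E'
from h import *
from bench import eyes
fs={n:eyes.grab_frame(n) for n in("scene","top")};pickle.dump(fs,open("f2.pkl","wb"))
print(T()[0],delta([.541,-.237,.2185],-7))
f=fs["scene"];c=proj(f,[.541,-.237,.05]).astype(int);s=cv2.resize(f["pixels"][max(0,c[1]-80):c[1]+70,max(0,c[0]-65):c[0]+65],(390,450))
f=fs["top"];c=proj(f,[.541,-.237,.1]).astype(int);t=cv2.resize(f["pixels"][c[1]-75:c[1]+75,c[0]-65:c[0]+65],(390,450));cv2.imwrite("pics/m2.png",np.hstack([s,t]))
for n,f in fs.items():
    P=pts(f);k=(abs(P[...,0]-.541)<.1)&(abs(P[...,1]+.237)<.1)&(P[...,2]>.028)&(P[...,2]<.045)
    print(n,k.sum(),cv2.minAreaRect((P[k][:,:2]*1000).astype(np.float32)))
E
```

```text
clock: 15.8
tool_pos: [0.5402, -0.2371, 0.2261]
orientation: [1.298, 1.151, -1.3]
wrist_force: [-0.9, 0.7, -4.0]
width: 0.131
L 1.6 F [-0.89  0.68 -3.97] M [-0.03  -0.007 -0.007] rv [ 1.298  1.151 -1.3  ] w 0.131
[ 0.54116527 -0.23746551  0.22801225] (array([ 0.0095, -0.0002, -0.0004]), array([-0.001, -0.   , -0.001]))
scene 430 ((539.17041015625, -235.78323364257812), (133.5703125, 114.99691009521484), 82.8467025756836)
top 305 ((539.7946166992188, -236.8807373046875), (129.3411865234375, 110.9259033203125), 82.93091583251953)
```

View pics/m2.png

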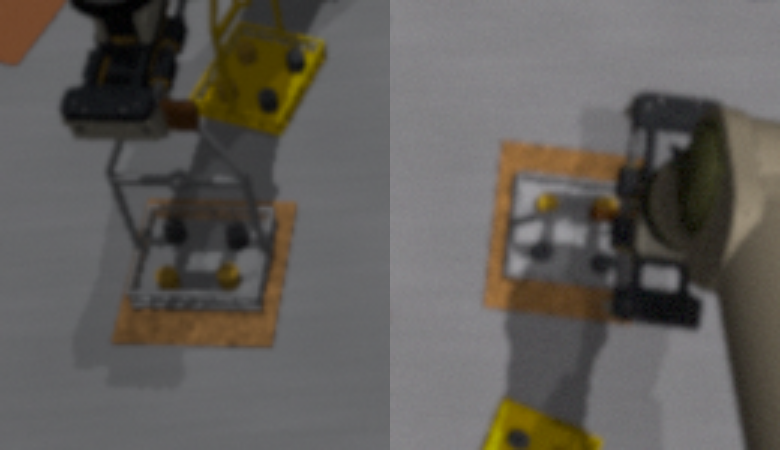

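The tray is over the middle of the mat, within about 2 mm and aligned in yaw. I'll lower it gently by feel.

```bash
python3 -m handwheel '[[[0.002,0.001,0],[0,0,0],0],[[0.004,0.001,0],[0,0,0],0],[[0.006,0.001,0],[0,0,0],0],[[0.007,0.001,0],[0,0,0],0],[[0.0075,0.001,0],[0,0,0],0],[[0.0075,0.001,0],[0,0,0],0],[[0.0075,0.001,0],[0,0,0],0]]';python3 s.py
for k in 1 2; do python3 -m handwheel '[[[0.0005,0,0],[0,0,0],0],[[0.0005,0,0],[0,0,0],0],[[0.0005,0,0],[0,0,0],0]]'>/dev/null;python3 s.py;done
```

```text
clock: 16.6
tool_pos: [0.5418, -0.2377, 0.2201]
orientation: [1.299, 1.148, -1.299]
wrist_force: [1.1, 0.4, -3.1]
width: 0.126
L -4.4 F [ 1.14  0.37 -3.1 ] M [-0.069 -0.045  0.017] rv [ 1.299  1.148 -1.299] w 0.126
L -4.9 F [-0.19 -0.13 -3.83] M [-0.009 -0.069 -0.005] rv [ 1.299  1.149 -1.299] w 0.128
L -5.4 F [-0.68 -0.48 -2.59] M [-0.056 -0.086 -0.04 ] rv [ 1.299  1.149 -1.299] w 0.126
```

```bash
for k in 1 2 3; do python3 -m handwheel '[[[0.0005,0,0],[0,0,0],0],[[0.0005,0,0],[0,0,0],0],[[0.0005,0,0],[0,0,0],0]]'>/dev/null;python3 s.py;python3 -m handwheel '[[[0,0,0],[0,0,0],0]]'>/dev/null;python3 s.py; done
```

```text
L -5.9 F [-1.35  0.05 -4.02] M [-0.015 -0.1    0.049] rv [ 1.299  1.149 -1.299] w 0.126
L -5.9 F [ 0.42 -0.3  -3.33] M [-0.081 -0.107  0.023] rv [ 1.299  1.149 -1.299] w 0.127
L -6.0 F [-1.6   0.94  4.07] M [ 0.196  0.463 -0.025] rv [ 1.299  1.148 -1.299] w 0.129
L -5.9 F [-1.89  1.68  6.36] M [ 0.22   0.523 -0.007] rv [ 1.299  1.148 -1.299] w 0.127
L -6.0 F [-2.75  0.93  9.8 ] M [0.317 0.803 0.022] rv [ 1.299  1.148 -1.299] w 0.128
L -5.9 F [-3.11  1.79  9.95] M [ 0.37   0.873 -0.042] rv [ 1.299  1.148 -1.299] w 0.128
```

Contact came at 6 mm below the grasp height, as predicted. I'll ease off 0.7 mm, then open slowly.

```bash
python3 -m handwheel '[[[-0.0007,0,0],[0,0,0],0],[[-0.0007,0,0],[0,0,0],0]]' 10 >/dev/null;python3 s.py
python3 -m handwheel '[[[-0.0007,0,0],[0,0,0],0],[[-0.0007,0,0],[0,0,0],0]]' 4 >/dev/null;python3 s.py
python3 -m handwheel '[[[0,0,0],[0,0,0],16],[[0,0,0],[0,0,0],22],[[0,0,0],[0,0,0],30],[[0,0,0],[0,0,0],45],[[0,0,0],[0,0,0],65],[[0,0,0],[0,0,0],80],[[0,0,0],[0,0,0],80],[[0,0,0],[0,0,0],80],[[0,0,0],[0,0,0],80]]';python3 s.py
```

```text
L -5.9 F [-2.3   1.28  4.36] M [0.252 0.442 0.031] rv [ 1.299  1.148 -1.299] w 0.129
L -5.9 F [-0.34  0.45 -1.38] M [-0.004 -0.004  0.009] rv [ 1.299  1.149 -1.3  ] w 0.128
clock: 19.7
tool_pos: [0.5417, -0.2376, 0.219]
orientation: [1.299, 1.149, -1.299]
wrist_force: [-1.0, -0.2, 0.0]
width: 0.763
L -5.5 F [-0.98 -0.2   0.03] M [-0.078 -0.044  0.009] rv [ 1.299  1.149 -1.299] w 0.763
```

Released cleanly with zero force. Next I'll go straight up, then look.

```bash
python3 -m handwheel '[[[-0.01,0,0],[0,0,0],80],[[-0.03,0,0],[0,0,0],80],[[-0.06,0,0],[0,0,0],80],[[-0.1,0,0],[0,0,0],80],[[-0.14,0,0],[0,0,0],80],[[-0.18,0,0],[0,0,0],80],[[-0.18,0,-0.05],[0,0,0],80],[[-0.18,0,-0.1],[0,0,0],80],[[-0.18,0,-0.15],[0,0,0],80],[[-0.18,0,-0.2],[0,0,0],80],[[-0.18,0,-0.22],[0,0,0],80],[[-0.18,0,-0.22],[0,0,0],80]]'
python3 - <<'E'
from h import *
from bench import eyes
f0=pickle.load(open("f0.pkl","rb"))
fs={n:eyes.grab_frame(n) for n in("scene","top")}
for n,f in fs.items():
    P=pts(f);b=(abs(P[...,0]-.541)<.1)&(abs(P[...,1]+.237)<.1);k=b&(P[...,2]>.022)&(P[...,2]<.038)
    print(n,k.sum(),cv2.minAreaRect((P[k][:,:2]*1000).astype(np.float32)))
    k=b&(P[...,2]>.238);q=P[k];print(" grip",k.sum(),q.mean(0).round(4),np.percentile(q[:,2],95).round(4))
    P0=pts(f0[n])
    for nm,c,r in(("tin",(.776,-.011),.06),("scr",(.55,-.01),.12),("clamp",(.41,.004),.06)):
        d=[]
        for PP,ff in((P0,f0[n]),(P,f)):
            m=(np.hypot(PP[...,0]-c[0],PP[...,1]-c[1])<r)&(PP[...,2]>.008)&(PP[...,2]<.09);d.append((m.sum(),PP[m].mean(0).round(4)))
        print(" ",nm,d)
cv2.imwrite("pics/end.png",np.hstack([cv2.resize(fs["scene"]["pixels"][150:330,80:260],(400,400)),cv2.resize(fs["top"]["pixels"][130:300,230:400],(400,400))]))
E
```

```text
clock: 20.9
tool_pos: [0.5687, -0.0151, 0.4]
orientation: [1.296, 1.152, -1.293]
wrist_force: [-0.7, 0.6, -0.9]
width: 0.795
scene 409 ((541.8291625976562, -236.30294799804688), (134.25430297851562, 113.45731353759766), 83.60726928710938)
 grip 175 [ 0.5436 -0.2361  0.2473] 0.2526
  tin [(np.int64(559), array([ 0.7783, -0.0102,  0.0596])), (np.int64(564), array([ 0.7786, -0.0103,  0.06  ]))]
  scr [(np.int64(285), array([ 0.5117, -0.0179,  0.0197])), (np.int64(286), array([ 0.5115, -0.0177,  0.0192]))]
  clamp [(np.int64(170), array([0.4052, 0.0008, 0.0143])), (np.int64(172), array([0.404 , 0.0006, 0.0142]))]
top 59 ((535.4776000976562, -299.6488037109375), (110.4351806640625, 29.837120056152344), 4.414332866668701)
 grip 101 [ 0.5387 -0.2467  0.2519] 0.2568
  tin [(np.int64(368), array([ 0.7613, -0.0112,  0.0652])), (np.int64(356), array([ 0.7613, -0.011 ,  0.0666]))]
  scr [(np.int64(397), array([ 0.5128, -0.0187,  0.0195])), (np.int64(260), array([ 0.5094, -0.0126,  0.0194]))]
  clamp [(np.int64(262), array([ 0.4026, -0.0009,  0.0153])), (np.int64(258), array([ 0.4032, -0.0022,  0.0159]))]
```

View pics/end.png

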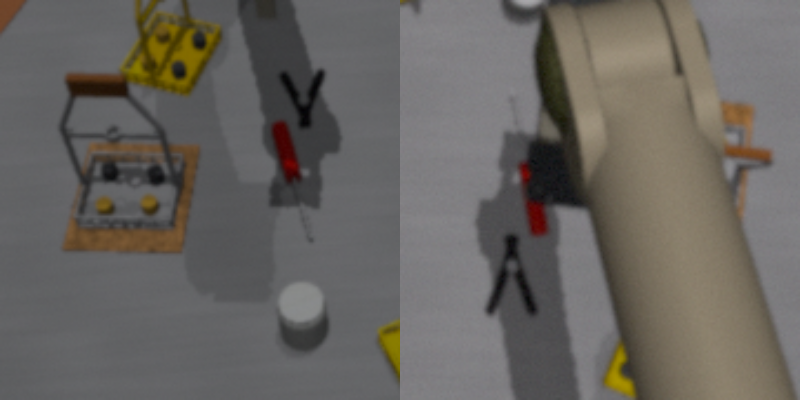

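The basket stands upright in the middle of the mat, at scene-crop (130,185). The tin, screwdriver and clamp have not moved, and the gripper is clear.

```bash
python3 -c "
from bench import job;print(job.job_done())"
```

```text
the job is handed in; nothing more can be done
None
```

The grey wire basket is off the hook and standing upright in the middle of the cork mat. I handed the job in at about 21 s.

- **Lift:** I took it by the wooden grip and raised it 80 mm, following the bent prong. The lean (towards hook +x and +y) was judged from the depth images and checked by wrist force. Side forces stayed around 1 N, within the noise. Then I drew it back about 95 mm.
- **Set-down:** I lowered it in 0.5 mm steps. Pressing reached about 10 N upward on the wrist before I eased off, and I released at nearly zero force.
- **Last checks:** In the scene view the tray centre is at (0.542, -0.236), against about (0.541, -0.237) for the mat. It is upright and turned within about 1° of the mat. The tin, screwdriver and clamp are within about 1 mm of where they started, and the gripper is well clear.
- **Disagreement:** In the last top view the arm partly hid the tray, the grip and the screwdriver, so its figures for those were off and I relied on the scene view. Just before set-down, with the arm less in the way, the top view agreed with the scene view to about 1–2 mm.

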